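Weigh a valve body on the spring scale

ROBOT

A 6-joint arm with a two-finger parallel gripper is mounted at the origin on a cart in front of the work surface, level with it; the furniture and walls round the work are solid. World frame = base frame: x ahead of the robot, y to its left, z up, the work surface at z = 0. Lengths are in m, angles in rad, forces in N, time in s.
With the tool pointing down it reaches from about 0.3 to 0.825 m from the base axis. Payload 5.4 kg.
Tool frame: the origin (TCP) lies at the very end of the fingers, on their centre line; the grasp point (between the pads) lies 19 mm behind it; z points along the fingers, y is the line along which they close (so a half turn about z gives the same grasp; the last joint's range is limited). The gripper opens to 92 mm and grips with 3 to 60 N. Pads are 20 mm wide; open, the fingers measure 128 mm over their backs; the gripper's body (75 mm by 189 mm) begins 69 mm behind the grasp point.
Start: joints at [-1.369, 0.158, 1.597, -0, 1.386, -0.21], TCP at [0.23, -0.527, 0.193] pointing down, gripper open.
Joint ranges: [-2.91, 2.91], [-0.94, 2.29], [0.18, 2.7], [-1.29, 4.43], [0.17, 2.64], [-3, 3]. Speed limits (rad/s): [2.57, 2.57, 3.14, 3.14, 3.14, 3.14].

INTERFACE

Orientations are given as a 3x3 rotation matrix whose columns are the frame's x, y, z axes.
In Python, from rig import sensors, snapshot, camera_params, manip gives the robot as it stands.
- The arm moves only by the tool send_rows, never from a script. Its argument "steps" is a list that holds one entry, the list of rows, each a list of 7 numbers: the opening, from -1 (shut) to 1 (fully open), so that 0 is half open, then the shift along the world's x, y, z in m, then the turn, a rotation vector about the world's x, y, z in degrees. In form: [[[fingers, dx, dy, dz, rx, ry, rz], ...]]. A call has 1 to 5 rows; each row shifts and turns the commanded pose from where the row before left it; what a row does not reach is not made up. A row lasts 1/8 s, in which the tool goes at most 62.5 mm and 10.7 degrees, less where a joint would pass 70% of its speed; a pose out of reach is approached as far as the arm can. A call is refused whole if a number of a shift passes 0.0625 or a number of a turn 10.7, either way. A call with a gripper value outside its range is refused whole. The fingers move at their own pace and stop on an object; "squeeze" is the grip in N (left out, the last holds). Time passes only in rows, so rows that do not move let the fingers close. It gives the time, the measured TCP pose, the force, the opening and the grip force at its end, in the units of the state.
- sensors.get_state(): the state, without advancing time (a new reading comes with each control period).
- snapshot(name): name is "scene" or "top" or "wrist"; returns (picture, depth): 400x640x3 uint8, blue, green, red; 400x640 float32, m along the optical axis (not along the pixel's ray), 0 where there is no reading.
- camera_params(name): a dict with "vertical_fov" (degrees; the focal length in pixels is half the picture's height over the tangent of half this angle, whatever the lens; pixels are square), "cx", "cy" (the principal point, pixels), "xyz" and "attitude" of the camera in the world. Camera axes: x right, y down, z forward; pixel columns grow to the right and rows downward; lengths in m; the calibration is good to about 2 mm. A picture is of the moment at which its call begins: read the wrist's pose just before it. camera_params takes no time and is no camera call; for the wrist camera it gives the pose at the moment of the call.
- manip.sign_off(): hands the job in; it is judged then, once.
The state is a dict: "time_s": time; "joint_pos": joint angles; "qd": joint speeds; "effort": joint torques, N m; "tcp_pos": TCP position; "ee_rot": TCP orientation; "force": force on the tool from outside, world axes, zero at the start; "ft_torque": the same for the moment, N m; "width": finger opening in m; "finger_force": force on a finger pad.
Only numpy, scipy, OpenCV 4.12 (cv2) and the standard library are available. Lean on these libraries where they do the work, as an engineer would, in place of code of your own. Each camera call takes 0.05 s, during which the arm holds its last target. There are 200 camera calls.

TASK

Hang the brass valve body on the hook of the spring scale by the cross bar of its yoke: ease it down slowly until the scale carries its whole weight before you let go, so that the hook neither drops nor springs up, and never pull the scale past its last graduation. Once the valve hangs still and free of your hand, slide the reading index down by its round knob until its blade is level with the scale's pointer. Leave the valve hanging, and leave the petri dish and the tally counter where they are.

Things in the scene. Friction and masses are not known exactly. Their poses are not given: they have to be found in the camera images.
- valve: Loose brass valve body, 0.22 to 0.80 kg (unknown), 52 x 72 x 152 mm, upright on its foot; origin at underside centre, z up, y along its end flanges and cross bar. Above the brass (top z = 58 mm) two 8 mm steel posts at y = +-21 mm carry a 10 mm round cross bar along y, leaving a window open along x, 34 mm wide, z = 58 to 100 mm. On the bar a 10 mm stem carries a square grip head.
- valve_grip (a point): Centre of the valve's square grip head: 20 x 20 mm, 26 mm high, faces along the valve's x and y; 139 mm above its underside, 39 mm above point valve_bar. Below the head 16 mm of 10 mm stem is free above the cross bar's top. Fingers that close along the valve's y pass clear of the scale's hook.
- valve_bar (a point): Middle of the underside of the valve's cross bar, the line that rests on the hook; 100 mm above the valve's underside, axes as the valve's.
- scale_stand: Spring scale, fixed to the worktop, place and turn vary: grey plinth 130 x 110 x 14 mm; aluminium column 36 x 44 mm (x, y), 240 mm tall, centred 30 mm to +x of the origin, its front face (x = +12 mm) graduated every 10 mm from 0 (top, z = 200 mm) to 80 (lowest). Origin at plinth underside, z up; -x points out of the column's front, along the hook arm, to the robot's side.
- hook_seat (a point): Hook seat, where the bar must rest: top of the rod in its dip, 195.5 mm above the worktop when empty; axes as the stand's, moves with the hook. The hook, a 7 mm steel rod, runs level along the stand's -x, dips 8 mm (seat 100 mm before the column), then turns up: its tip's top is 20 mm above the seat and 18 to 22 mm beyond it along -x; rod underside 7 mm below the seat. Nothing above it.
- carriage (a joint): Travel of the scale's hook and pointer straight down, m: 0 when empty, grows by load / (120 N/m), so the valve alone gives 18 to 66 mm; lightly damped, it bounces for a second or two if let go out of balance. It should never move faster than 0.06 m/s. Last graduation at 0.080, stop at 0.085.
- pointer_tip (a point): Tip of the scale's pointer, a 2 mm thin level blade on the column's front face, moving with the hook (4.5 mm above the seat's level).
- index_tab (a joint): Travel of the reading index straight down along the column, m, 0 to 0.075: 0 is level with the empty scale's pointer, and it is level with the pointer when it equals joint carriage. Sliding friction about 2 N holds it where it is left. It is parked near the top at the start.
- index_tip (a point): Tip of the index's blade, a 2 mm thin level blade next to the pointer's, at its left on the column's front face.
- index_grip (a point): Centre of the index's knob: upright black round knob 16 mm across, 26 mm high, on a bent rod at the column's left (+y of the stand) side, 57 mm above the level of the blade.
- dish_center (a point): Closed petri dish, 56 mm across, 14 mm high: bystander. Point half-way up.
- counter_center (a point): Hand tally counter, 43 x 64 x 31 mm: bystander. Point about half-way up.
There are look-alikes about, which are no part of the job. Of the things that look like the valve, the larger one is meant.

How it is judged:
By the outcome, as a careful person would: the job done as asked, in the order asked, and still so for the second after the job is handed in, with the robot touching nothing.
It also fails if it takes over 67 s, if anything falls off the work surface, if the arm or the gripper's body presses on something with over 40 N, if the wrist force passes 120 N, or if a joint passes its speed limit or range.

## Working session

There is one attempt and no reset: what is moved stays moved. The work goes in short steps, Python scripts to look and compute and a tool call to move; the robot and the scene stay as the last step left them, time stands still between calls to the robot, and variables do not carry over. Pictures are saved under pics/ and viewed, at most 10 in all, crops included, and the job is handed in when it is done.

Besides the shell and the picture viewer there is one more tool, called after "Call:" as name([rows], argument=value, ...), one row to a line, values as JSON. send_rows: Moves the arm, as the interface text tells. Its arguments: {"type":"object","properties":{"steps":{"type":"array"},"squeeze":{"type":"number"}},"required":["steps"]}

```bash
mkdir -p pics; cat > h.py <<'E'
import numpy as np, cv2
from rig import sensors, snapshot, camera_params, manip
def shot(n, save):
    p=camera_params(n); im,d=snapshot(n); cv2.imwrite('pics/'+save+'.png',im); np.savez('pics/'+save+'.npz',d=d,f=p['vertical_fov'],c=[p['cx'],p['cy']],x=p['xyz'],a=np.array(p['attitude']))
    return im,d,p
def cloud(save):
    z=np.load('pics/'+save+'.npz'); d=z['d']; f=200/np.tan(np.radians(z['f']/2))
    v,u=np.mgrid[:400,:640]
    P=np.stack([(u-z['c'][0])*d/f,(v-z['c'][1])*d/f,d],-1)
    W=P@z['a'].T+z['x']; W[d==0]=np.nan
    return W
E
python3 - <<'E'
from h import *
for n in('scene','top'):
    im,d,p=shot(n,n+'0'); print(n,p)
print(sensors.get_state())
a=cv2.imread('pics/scene0.png');b=cv2.imread('pics/top0.png')
E
```

```text
scene {'vertical_fov': 42.127166479716124, 'cx': 320.5007636897887, 'cy': 195.95832962816272, 'xyz': array([-0.1905849 ,  0.74337316,  0.79169215]), 'attitude': array([[-0.5285302 , -0.4691766 ,  0.70748084],
       [-0.84882318,  0.30429973, -0.43232035],
       [-0.01245164, -0.8290205 , -0.55907957]])}
top {'vertical_fov': 52.78042136293999, 'cx': 323.9246463377935, 'cy': 194.93504224320336, 'xyz': array([0.44497798, 0.25730982, 1.07575357]), 'attitude': array([[ 0.02489867, -0.98871972,  0.14769349],
       [-0.99938072, -0.02829237, -0.02092155],
       [ 0.02486415, -0.14708111, -0.98881187]])}
{'time_s': 0.1, 'joint_pos': array([-1.36908848e+00,  1.58992498e-01,  1.59808282e+00, -1.55366841e-05,
        1.38618677e+00, -2.10109504e-01]), 'qd': array([-0.00164954, -0.00156628, -0.0015685 ,  0.00092679, -0.00094326,
        0.00126816]), 'effort': array([-2.43455406e-04, -3.86502492e+01, -3.22960746e+01,  7.02706981e-02,
        3.40332789e-02, -4.29693137e-05]), 'tcp_pos': array([ 0.23000815, -0.52634864,  0.19172553]), 'ee_rot': array([[ 9.16393807e-01,  4.00277739e-01, -3.49423027e-04],
       [ 4.00277753e-01, -9.16392414e-01,  1.63253192e-03],
       [ 3.33257573e-04, -1.63590840e-03, -9.99998606e-01]]), 'force': array([ 0.31221726,  0.08704722, -0.01805402]), 'ft_torque': array([0.0019004 , 0.02445342, 0.0178387 ]), 'finger_force': 0.0, 'width': 0.09185892656835976}
```

View pics/scene0.png

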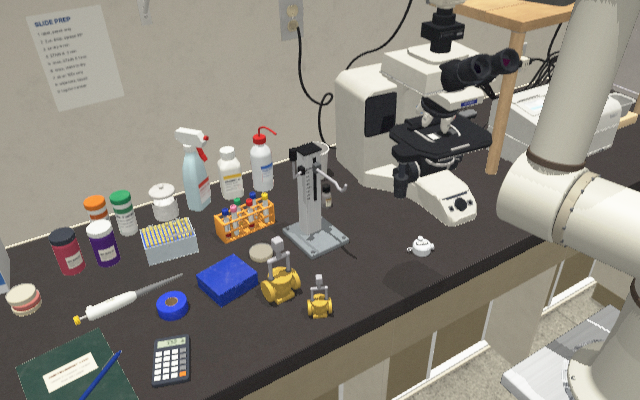

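View pics/top0.png

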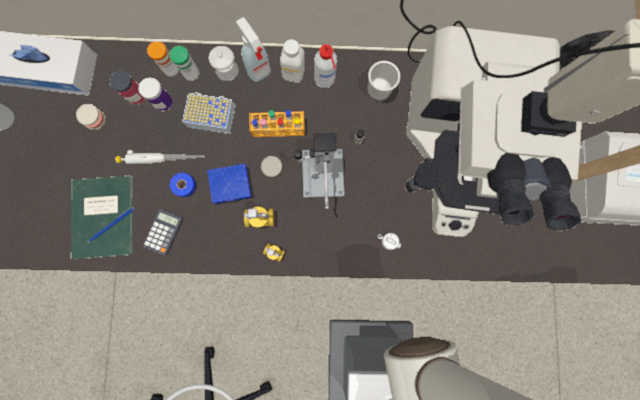

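The scene shows the large valve at scene (280,275) / top (259,217), with the small look-alike at top (273,253). The stand is at scene (315,200) / top (324,172), with the hook arm pointing down the picture. The dish is at top (271,166).

```bash
python3 - <<'E'
from h import *
for s,boxes in (('top0',{'valve':(240,200,280,235),'stand':(295,125,350,215),'dish':(258,154,284,178),'small':(262,242,288,264),'white':(375,228,405,252)}),('scene0',{'valve':(255,230,305,310),'stand':(270,135,350,260)})):
    W=cloud(s); im=cv2.imread(f'pics/{s}.png')
    for k,(a,b,c,d) in boxes.items():
        P=W[b:d,a:c].reshape(-1,3); P=P[np.isfinite(P[:,0])]
        Q=P[P[:,2]>0.006]
        print(s,k,len(Q),Q.min(0).round(3),Q.max(0).round(3))
        if k=='valve':
            for lo,hi in((.01,.03),(.03,.06),(.065,.09),(.09,.112),(.112,.125),(.125,.16),(.149,.16)):
                q=Q[(Q[:,2]>lo)&(Q[:,2]<hi)]
                if len(q)>4:
                    r=cv2.minAreaRect(q[:,:2].astype(np.float32)*1000); print('  ',lo,hi,len(q),q.mean(0).round(4),[np.round(x,1) for x in r])
        if k=='stand':
            for lo,hi in((.008,.02),(.15,.18),(.18,.215),(.215,.235),(.235,.26)):
                q=Q[(Q[:,2]>lo)&(Q[:,2]<hi)]
                if len(q)>4:
                    r=cv2.minAreaRect(q[:,:2].astype(np.float32)*1000); print('  ',lo,hi,len(q),q.mean(0).round(4),[np.round(x,1) for x in r])
a=cv2.imread('pics/scene0.png')[120:320,230:370];b=cv2.imread('pics/top0.png')[120:270,230:360]
cv2.imwrite('pics/c1.png',np.hstack([cv2.resize(a,(400,571),interpolation=2),cv2.copyMakeBorder(cv2.resize(b,(390,450),interpolation=2),0,121,0,0,0)]))
E
```

```text
top0 valve 532 [0.513 0.366 0.007] [0.564 0.439 0.158]
   0.01 0.03 18 [0.5315 0.3825 0.0161] [array([537.8, 399.5]), array([39.5, 65.1]), np.float64(6.1)]
   0.03 0.06 313 [0.535  0.3977 0.0517] [array([538.8, 402.6]), array([51.1, 71. ]), np.float64(4.6)]
   0.065 0.09 6 [0.5354 0.4014 0.0768] [array([535. , 401.3]), array([ 3.2, 46.4]), np.float64(8.1)]
   0.09 0.112 48 [0.5387 0.3977 0.1083] [array([538.2, 402.6]), array([ 9. , 51.1]), np.float64(5.5)]
   0.125 0.16 93 [0.5378 0.4011 0.1487] [array([538.3, 402.1]), array([20.1, 18.7]), np.float64(3.7)]
   0.149 0.16 69 [0.5384 0.4024 0.152 ] [array([538.7, 401.9]), array([19. , 18.2]), np.float64(1.8)]
top0 stand 2464 [0.546 0.184 0.006] [0.786 0.318 0.271]
   0.008 0.02 1358 [0.6535 0.2404 0.0138] [array([687.9, 241.1]), array([173.8, 110.2]), np.float64(2.1)]
   0.15 0.18 37 [0.6686 0.2455 0.1652] [array([669.1, 243.1]), array([45. , 13.1]), np.float64(76.9)]
   0.18 0.215 335 [0.6342 0.2471 0.2032] [array([612.7, 264.8]), array([ 77.9, 127.5]), np.float64(84.6)]
   0.215 0.235 39 [0.6638 0.2418 0.222 ] [array([614.3, 265. ]), 
[... 977 characters left out ...]
64(1.7)]
   0.149 0.16 72 [0.5344 0.4022 0.1529] [array([535.7, 402.2]), array([19.2, 20. ]), np.float64(3.4)]
scene0 stand 5959 [ 0.525 -0.066  0.006] [1.049 0.42  0.272]
   0.008 0.02 1530 [0.6835 0.2304 0.0151] [array([838.5, 145.7]), array([224.9, 561.9]), np.float64(60.3)]
   0.15 0.18 321 [0.6416 0.2808 0.1622] [array([613.7, 326.9]), array([ 52.8, 239.8]), np.float64(38.8)]
   0.18 0.215 479 [0.6441 0.2496 0.2024] [array([627.6, 239.5]), array([148.1,  81.7]), np.float64(32.2)]
   0.215 0.235 204 [0.6667 0.252  0.2246] [array([626.4, 238.3]), array([141.5,  79.8]), np.float64(33.6)]
   0.235 0.26 295 [0.6738 0.2531 0.2429] [array([678.7, 263.2]), array([50.8, 98.3]), np.float64(16.2)]
```

View pics/c1.png

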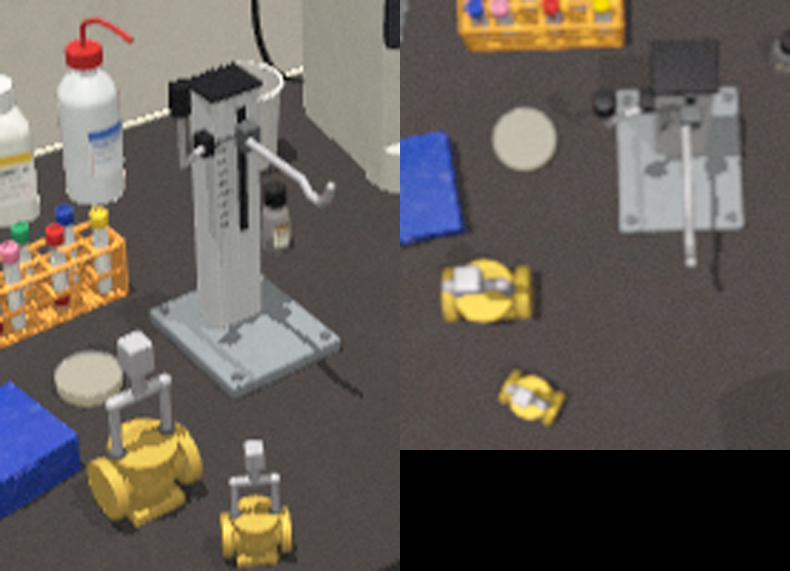

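```bash
python3 - <<'E'
from h import *
for s,b in (('top0',(295,125,350,215)),('scene0',(270,135,350,260))):
    W=cloud(s); P=W[b[1]:b[3],b[0]:b[2]].reshape(-1,3); P=P[np.isfinite(P[:,0])]
    h=P[(P[:,2]>.185)&(P[:,2]<.232)&(P[:,0]<.655)&(P[:,1]<.3)&(P[:,1]>.2)]
    l=cv2.fitLine(h[:,:2].astype(np.float32),2,0,.001,.001).ravel(); print(s,'hook',l.round(4),np.degrees(np.arctan2(l[1],l[0])),len(h))
    for x in np.arange(.53,.66,.006):
        q=h[(abs(h[:,0]-x)<.003)]
        if len(q): print('  %.3f y %.4f..%.4f z %.4f..%.4f'%(x,q[:,1].min(),q[:,1].max(),q[:,2].min(),q[:,2].max()))
    k=P[(P[:,2]>.2)&(P[:,1]>.275)]; print('knob',len(k),k.min(0),k.max(0),k.mean(0))
    k=P[(P[:,2]>.012)&(P[:,2]<.017)&(P[:,0]<.72)&(P[:,1]<.31)&(P[:,1]>.17)&(P[:,0]>.58)]; r=cv2.minAreaRect(k[:,:2].astype(np.float32)*1000); print('plinth',r)
    k=P[(P[:,2]>.235)&(P[:,2]<.245)&(P[:,1]<.272)]; r=cv2.minAreaRect(k[:,:2].astype(np.float32)*1000); print('coltop',r)
E
```

```text
top0 hook [0.9814 0.1917 0.6079 0.2401] 11.054446 183
  0.548 y 0.2318..0.2361 z 0.2108..0.2155
  0.554 y 0.2316..0.2361 z 0.2020..0.2142
  0.560 y 0.2315..0.2360 z 0.1960..0.2003
  0.566 y 0.2315..0.2382 z 0.1916..0.1963
  0.572 y 0.2316..0.2385 z 0.1908..0.1971
  0.578 y 0.2319..0.2387 z 0.1941..0.2026
  0.584 y 0.2322..0.2389 z 0.1996..0.2041
  0.590 y 0.2346..0.2390 z 0.2018..0.2046
  0.596 y 0.2347..0.2392 z 0.2000..0.2065
  0.602 y 0.2349..0.2395 z 0.2015..0.2059
  0.608 y 0.2350..0.2396 z 0.2012..0.2053
  0.614 y 0.2352..0.2396 z 0.2006..0.2057
  0.620 y 0.2353..0.2398 z 0.1995..0.2055
  0.626 y 0.2354..0.2400 z 0.1997..0.2050
  0.632 y 0.2356..0.2402 z 0.2007..0.2050
  0.638 y 0.2357..0.2425 z 0.1994..0.2051
  0.644 y 0.2358..0.2426 z 0.1991..0.2063
  0.650 y 0.2293..0.2995 z 0.1986..0.2229
  0.656 y 0.2298..0.2939 z 0.2026..0.2125
knob 80 [0.64421199 0.27641125 0.20020537] [0.66439964 0.30235027 0.27131489] [0.65196793 0.29416554 0.24514826]
plinth ((661.9166870117188, 240.79017639160156), (120.3973159790039, 109.21651458740234), 3.0821926593780518)
coltop ((685.569396972656
[... 605 characters left out ...]
.608 y 0.2349..0.2406 z 0.1963..0.2062
  0.614 y 0.2338..0.2410 z 0.2027..0.2051
  0.620 y 0.2345..0.2401 z 0.2014..0.2054
  0.626 y 0.2337..0.2400 z 0.2015..0.2061
  0.632 y 0.2364..0.2414 z 0.2024..0.2059
  0.638 y 0.2338..0.2406 z 0.1981..0.2047
  0.644 y 0.2362..0.2984 z 0.1993..0.2147
  0.650 y 0.2282..0.2995 z 0.1915..0.2318
  0.656 y 0.2275..0.2984 z 0.1964..0.2234
knob 166 [0.64160841 0.27613089 0.20015136] [0.6596594  0.30490139 0.27182192] [0.64849888 0.29682794 0.24379619]
plinth ((660.10693359375, 238.9038848876953), (123.7891845703125, 112.28106689453125), 2.716017723083496)
coltop ((683.9785766601562, 240.39942932128906), (43.39884567260742, 49.62835693359375), 1.0132976770401)
```

```bash
python3 - <<'E'
from h import *
for s in('top0','scene0'):
    W=cloud(s).reshape(-1,3); W=W[np.isfinite(W[:,0])]
    for y in np.arange(-.6,.3,.1):
        q=W[(W[:,1]>y)&(W[:,1]<y+.1)&(W[:,0]>.3)&(W[:,2]>.02)]
        print(s,round(y,1),[(lo,round(float(np.min(q[(q[:,2]>lo)&(q[:,2]<lo+.2)][:,0],initial=9)),3)) for lo in(.02,.22,.42)])
E
```

```text
top0 -0.6 [(0.02, 0.549), (0.22, 9.0), (0.42, 9.0)]
top0 -0.5 [(0.02, 0.552), (0.22, 1.036), (0.42, 9.0)]
top0 -0.4 [(0.02, 0.631), (0.22, 0.631), (0.42, 0.878)]
top0 -0.3 [(0.02, 0.579), (0.22, 0.59), (0.42, 9.0)]
top0 -0.2 [(0.02, 0.506), (0.22, 0.498), (0.42, 0.515)]
top0 -0.1 [(0.02, 0.508), (0.22, 0.505), (0.42, 0.524)]
top0 -0.0 [(0.02, 0.467), (0.22, 0.775), (0.42, 9.0)]
top0 0.1 [(0.02, 0.617), (0.22, 9.0), (0.42, 9.0)]
top0 0.2 [(0.02, 0.546), (0.22, 0.644), (0.42, 9.0)]
scene0 -0.6 [(0.02, 0.642), (0.22, 1.031), (0.42, 0.626)]
scene0 -0.5 [(0.02, 0.591), (0.22, 0.614), (0.42, 0.611)]
scene0 -0.4 [(0.02, 0.628), (0.22, 0.614), (0.42, 0.611)]
scene0 -0.3 [(0.02, 0.551), (0.22, 0.582), (0.42, 1.036)]
scene0 -0.2 [(0.02, 0.502), (0.22, 0.497), (0.42, 0.51)]
scene0 -0.1 [(0.02, 0.504), (0.22, 0.504), (0.42, 0.522)]
scene0 -0.0 [(0.02, 0.462), (0.22, 0.772), (0.42, 1.025)]
scene0 0.1 [(0.02, 0.609), (0.22, 1.025), (0.42, 1.026)]
scene0 0.2 [(0.02, 0.544), (0.22, 0.642), (0.42, 1.03)]
```

Call:
send_rows([
  [[1,0.02,0.056,0.02,0,0,-4],[1,0.02,0.056,0.02,0,0,-4],[1,0.02,0.056,0.02,0,0,-4],[1,0.02,0.056,0.02,0,0,-4],[1,0.02,0.056,0.02,0,0,-4]],
])

```text
time_s: 0.72
tcp_pos: [0.3299, -0.246, 0.2925]
ee_rot: [[0.998, 0.06, 0.0], [0.06, -0.998, 0.0], [0.0, -0.0, -1.0]]
force: [1.3, -0.7, -0.2]
width: 0.0921
finger_force: 0.0
```

Call:
send_rows([
  [[1,0.006,0.06,0,0,0,0],[1,0.006,0.06,0,0,0,0],[1,0.006,0.06,0,0,0,0],[1,0.006,0.06,0,0,0,0],[1,0.006,0.06,0,0,0,0]],
])

```text
time_s: 1.35
tcp_pos: [0.3594, 0.0539, 0.2921]
ee_rot: [[0.998, 0.062, 0.001], [0.062, -0.998, -0.0], [0.001, 0.0, -1.0]]
force: [0.5, 0.3, 0.2]
width: 0.0922
finger_force: 0.0
```

Call:
send_rows([
  [[1,0.028,0.055,0,0,0,0],[1,0.028,0.055,0,0,0,0],[1,0.028,0.055,0,0,0,0],[1,0.028,0.055,0,0,0,0],[1,0.028,0.055,0,0,0,0]],
])

```text
time_s: 1.98
tcp_pos: [0.5002, 0.329, 0.2917]
ee_rot: [[0.998, 0.063, -0.0], [0.063, -0.998, -0.0], [-0.0, 0.0, -1.0]]
force: [-0.2, -0.1, 1.4]
width: 0.0918
finger_force: 0.0
```

Call:
send_rows([
  [[1,0.02,0.04,-0.01,0,0,0],[1,0.017,0.033,-0.01,0,0,0],[1,0,0,-0.015,0,0,0],[1,0,0,0,0,0,0]],
])

```text
time_s: 2.48
tcp_pos: [0.5356, 0.3989, 0.2549]
ee_rot: [[0.998, 0.063, -0.004], [0.063, -0.998, -0.002], [-0.004, 0.002, -1.0]]
force: [0.0, -0.6, -0.5]
width: 0.092
finger_force: 0.0
```

```bash
python3 - <<'E'
from h import *
print(sensors.get_state()['tcp_pos'],sensors.get_state()['force'])
im,d,p=shot('wrist','w1'); print(p)
W=cloud('w1'); P=W.reshape(-1,3); P=P[np.isfinite(P[:,0])]
P=P[(abs(P[:,0]-.537)<.06)&(abs(P[:,1]-.402)<.06)]
for lo,hi in((.03,.062),(.09,.112),(.145,.16)):
    q=P[(P[:,2]>lo)&(P[:,2]<hi)]
    if len(q)>4: print(lo,len(q),q.mean(0).round(4),cv2.minAreaRect(q[:,:2].astype(np.float32)*1000))
E
```

```text
[0.53555365 0.39891723 0.25487433] [ 0.03075738 -0.62777734 -0.47733962]
{'vertical_fov': 61.651728881626255, 'cx': 323.45230027926385, 'cy': 197.45449390045988, 'xyz': array([0.61697234, 0.40515894, 0.44583331]), 'attitude': array([[ 0.06317371, -0.95485554, -0.29027571],
       [-0.99800109, -0.05994506, -0.02001049],
       [ 0.00170653,  0.29095961, -0.95673382]])}
0.03 1696 [0.5502 0.4081 0.0508] ((557.1419067382812, 413.73870849609375), (84.85595703125, 92.7550277709961), 3.22452449798584)
0.09 282 [0.5378 0.4016 0.1071] ((537.2349243164062, 402.02386474609375), (8.55428695678711, 52.04201126098633), 3.3102200031280518)
0.145 467 [0.5376 0.4022 0.1506] ((536.8609008789062, 402.2179870605469), (19.86252784729004, 19.461307525634766), 2.897927761077881)
```

View pics/w1.png

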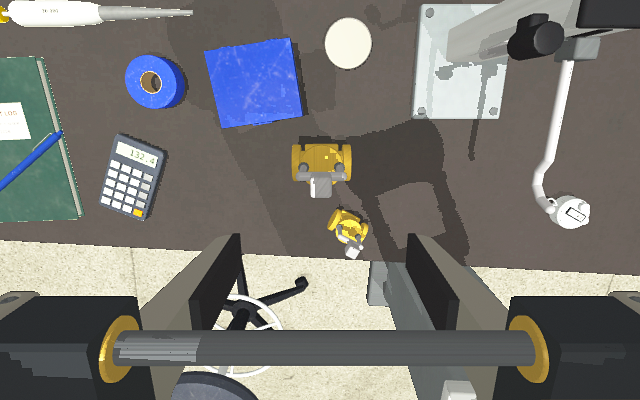

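The wrist view shows the valve between the open fingers at (322,170), with its head at (320,187). Its yaw is about 3.2°, which already matches the tool.

Call:
send_rows([
  [[1,0,0,-0.04,0,0,0],[1,0,0,-0.04,0,0,0],[1,0,0,-0.03,0,0,0],[1,0,0,-0.015,0,0,0],[1,0,0,-0.009,0,0,0]],
])

```text
time_s: 3.15
tcp_pos: [0.5372, 0.3997, 0.124]
ee_rot: [[0.998, 0.062, 0.001], [0.062, -0.998, 0.001], [0.001, -0.0, -1.0]]
force: [0.2, -0.4, 0.3]
width: 0.0919
finger_force: 0.0
```

Call:
send_rows([
  [[1,0,0,0,0,0,0]],
])

```text
time_s: 3.28
tcp_pos: [0.5371, 0.4, 0.124]
ee_rot: [[0.998, 0.062, 0.001], [0.062, -0.998, 0.0], [0.001, -0.0, -1.0]]
force: [0.5, -0.2, 0.9]
width: 0.0922
finger_force: 0.0
```

Call:
send_rows([
  [[0.2,0,0.002,-0.003,0,0,0],[-0.3,0,0,0,0,0,0],[-0.6,0,0,0,0,0,0],[-1,0,0,0,0,0,0],[-1,0,0,0,0,0,0]],
], squeeze=30)

```text
time_s: 3.9
tcp_pos: [0.5368, 0.402, 0.1203]
ee_rot: [[0.998, 0.063, 0.0], [0.063, -0.998, 0.0], [0.0, -0.0, -1.0]]
force: [0.5, 0.5, -0.1]
width: 0.0437
finger_force: 0.0
```

Call:
send_rows([
  [[-1,0,0,0,0,0,0],[-1,0,0,0,0,0,0],[-1,0,0,0,0,0,0],[-1,0,0,0,0,0,0]],
])

```text
time_s: 4.4
tcp_pos: [0.5367, 0.4018, 0.1202]
ee_rot: [[0.998, 0.063, -0.0], [0.063, -0.998, -0.0], [-0.0, 0.0, -1.0]]
force: [0.5, -0.7, 0.5]
width: 0.0194
finger_force: 30.0
```

Call:
send_rows([
  [[-1,0,0,0.01,0,0,0],[-1,0,0,0.025,0,0,0],[-1,0,0,0.035,0,0,0],[-1,0,0,0.035,0,0,0],[-1,0,0,0.018,0,0,0]],
])

```text
time_s: 5.03
tcp_pos: [0.537, 0.4024, 0.2448]
ee_rot: [[0.998, 0.063, 0.001], [0.063, -0.998, 0.001], [0.001, -0.001, -1.0]]
force: [1.9, 0.0, -8.1]
width: 0.0198
finger_force: 30.0
```

Call:
send_rows([
  [[-1,-0.012,-0.05,0,0,0,0],[-1,-0.012,-0.05,0,0,0,0],[-1,-0.012,-0.04,0,0,0,0],[-1,-0.011,-0.027,0,0,0,0],[-1,0,0,0,0,0,0]],
])

```text
time_s: 5.65
tcp_pos: [0.4883, 0.2331, 0.2419]
ee_rot: [[0.998, 0.06, -0.003], [0.06, -0.998, -0.002], [-0.003, 0.001, -1.0]]
force: [0.2, 1.6, -7.8]
width: 0.0193
finger_force: 30.0
```

Call:
send_rows([
  [[-1,0,0,0,0,0,0],[-1,0,0,0,0,0,0],[-1,0,0,0,0,0,0],[-1,0,0,0,0,0,0]],
])

```text
time_s: 6.15
tcp_pos: [0.4897, 0.2354, 0.2431]
ee_rot: [[0.998, 0.063, -0.0], [0.063, -0.998, 0.0], [-0.0, -0.0, -1.0]]
force: [0.8, -0.2, -7.6]
width: 0.0195
finger_force: 30.0
```

```bash
python3 - <<'E'
from h import *
S=[]
for n in('top','scene','wrist'):
    S.append(sensors.get_state()['force']); shot(n,n+'2')
print(np.array(S),sensors.get_state()['tcp_pos'])
a=cv2.imread('pics/scene2.png')[120:320,230:370]
cv2.imwrite('pics/c2.png',np.hstack([cv2.resize(a,(350,500),interpolation=2),cv2.resize(cv2.imread('pics/wrist2.png')[:250,250:],(450,288))]) if 0 else cv2.resize(a,(420,600),interpolation=2))
for s in('top2','scene2'):
    P=cloud(s).reshape(-1,3); P=P[np.isfinite(P[:,0])]
    q=P[(P[:,0]>.42)&(P[:,0]<.53)&(P[:,1]>.17)&(P[:,1]<.3)&(P[:,2]>.1)]
    for lo,hi in((.12,.175),(.185,.216),(.216,.24)):
        r=q[(q[:,2]>lo)&(q[:,2]<hi)]
        if len(r)>4: print(s,lo,len(r),r.min(0).round(3),r.max(0).round(3))
E
```

```text
[[ 0.8029327  -0.24270748 -7.58518481]
 [-0.55245618  0.47470949 -7.40202185]
 [-0.02394984 -0.64936033 -6.58173664]] [0.48976258 0.23514252 0.24318373]
scene2 0.12 701 [0.463 0.198 0.122] [0.511 0.273 0.175]
scene2 0.185 105 [0.483 0.212 0.185] [0.496 0.261 0.216]
scene2 0.216 148 [0.482 0.21  0.216] [0.495 0.262 0.239]
```

View pics/c2.png

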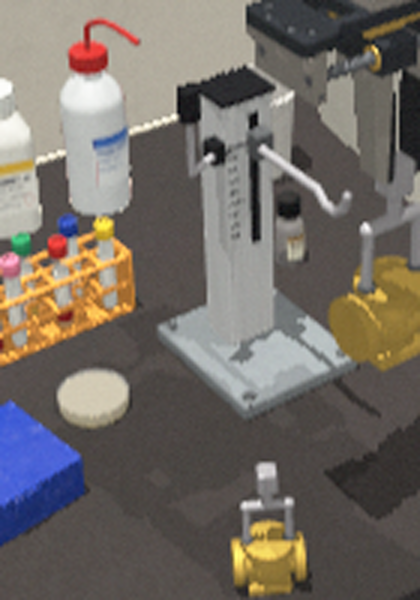

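The crop shows the valve held in front of the hook tip at (345,205), with the window facing it and nothing slipping in the grip. Next I slide it along +x onto the hook.

Call:
send_rows([
  [[-1,0.012,0,0,0,0,0],[-1,0.016,0,0,0,0,0],[-1,0.016,0,0,0,0,0],[-1,0.016,0,0,0,0,0],[-1,0.012,0,0,0,0,0]],
])

```text
time_s: 6.92
tcp_pos: [0.5631, 0.2348, 0.243]
ee_rot: [[0.998, 0.062, 0.0], [0.062, -0.998, -0.0], [0.0, 0.0, -1.0]]
force: [-1.4, -0.5, -6.7]
width: 0.0195
finger_force: 30.0
```

Call:
send_rows([
  [[-1,0.008,0,0,0,0,0],[-1,0,0,0,0,0,0],[-1,0,0,0,0,0,0],[-1,0,0,0,0,0,0]],
])

```text
time_s: 7.42
tcp_pos: [0.5694, 0.2351, 0.2433]
ee_rot: [[0.998, 0.063, -0.0], [0.063, -0.998, 0.0], [-0.0, -0.0, -1.0]]
force: [0.4, -0.0, -7.2]
width: 0.0197
finger_force: 30.0
```

```bash
python3 - <<'E'
from h import *
S=[]
for i in range(12):
    S.append(sensors.get_state()['force']); snapshot('top')
S=np.array(S);print(S.mean(0),S.std(0),sensors.get_state()['tcp_pos'])
shot('scene','scene3')
for s in('scene0','scene3'):
    P=cloud(s).reshape(-1,3); P=P[np.isfinite(P[:,0])]
    h=P[(P[:,0]>.6)&(P[:,0]<.63)&(P[:,1]>.225)&(P[:,1]<.25)&(P[:,2]>.15)&(P[:,2]<.22)]; print(len(h),np.percentile(h[:,2],[10,50,90]))
E
```

```text
[-0.19935293  0.063751   -7.00748604] [0.45939856 0.4663999  0.40816941] [0.56974842 0.23500688 0.24322385]
32 [0.20151761 0.20393269 0.20607109]
24 [0.20075478 0.20379143 0.20575329]
```

Call:
send_rows([
  [[-1,0,0,-0.005,0,0,0],[-1,0,0,-0.006,0,0,0],[-1,0,0,-0.005,0,0,0],[-1,0,0,-0.004,0,0,0],[-1,0,0,-0.003,0,0,0]],
])

```text
time_s: 8.7
tcp_pos: [0.5697, 0.235, 0.2198]
ee_rot: [[0.998, 0.063, -0.0], [0.063, -0.998, -0.0], [-0.0, 0.0, -1.0]]
force: [1.0, 0.0, -7.5]
width: 0.0197
finger_force: 30.0
```

Call:
send_rows([
  [[-1,0,0,-0.003,0,0,0],[-1,0,0,-0.003,0,0,0],[-1,0,0,-0.003,0,0,0],[-1,0,0,-0.003,0,0,0],[-1,0,0,-0.003,0,0,0]],
])

```text
time_s: 9.32
tcp_pos: [0.5699, 0.235, 0.2053]
ee_rot: [[0.998, 0.063, 0.0], [0.063, -0.998, 0.0], [0.0, -0.0, -1.0]]
force: [-0.2, -0.4, -5.2]
width: 0.0196
finger_force: 30.0
```

Call:
send_rows([
  [[-1,0,0,-0.003,0,0,0],[-1,0,0,-0.003,0,0,0],[-1,0,0,-0.003,0,0,0],[-1,0,0,-0.003,0,0,0],[-1,0,0,-0.003,0,0,0]],
])

```text
time_s: 9.95
tcp_pos: [0.5699, 0.235, 0.1903]
ee_rot: [[0.998, 0.063, 0.0], [0.063, -0.998, 0.0], [0.0, -0.0, -1.0]]
force: [0.4, 0.5, -3.8]
width: 0.0195
finger_force: 30.0
```

```bash
cat > chk.py <<'E'
from h import *
import sys
S=[]
for i in range(6):
    S.append(sensors.get_state()['force']); snapshot('top')
S=np.array(S);s=sensors.get_state();print(S.mean(0).round(2),S.std(0).round(2),s['tcp_pos'],s['time_s'])
n=sys.argv[1]; shot('scene',n)
P=cloud(n).reshape(-1,3); P=P[np.isfinite(P[:,0])]
h=P[(P[:,0]>.605)&(P[:,0]<.63)&(P[:,1]>.225)&(P[:,1]<.25)&(P[:,2]>.1)&(P[:,2]<.22)]; print('rod',len(h),np.percentile(h[:,2],[10,50,90]).round(4))
E
python3 chk.py s4
```

```text
[-0.8   0.2  -4.03] [0.56 0.43 0.43] [0.5695987  0.23500392 0.19032546] 10.25
rod 24 [0.1752 0.1769 0.1783]
```

Call:
send_rows([
  [[-1,0,0,-0.003,0,0,0],[-1,0,0,-0.003,0,0,0],[-1,0,0,-0.003,0,0,0],[-1,0,0,-0.003,0,0,0],[-1,0,0,-0.003,0,0,0]],
])

```text
time_s: 10.92
tcp_pos: [0.5698, 0.2351, 0.1752]
ee_rot: [[0.998, 0.063, 0.0], [0.063, -0.998, 0.0], [0.0, -0.0, -1.0]]
force: [-1.8, -0.4, -3.7]
width: 0.0193
finger_force: 30.0
```

Call:
send_rows([
  [[-1,0,0,-0.003,0,0,0],[-1,0,0,-0.003,0,0,0],[-1,0,0,-0.003,0,0,0],[-1,0,0,-0.003,0,0,0],[-1,0,0,-0.002,0,0,0]],
])

```text
time_s: 11.55
tcp_pos: [0.5698, 0.2351, 0.1612]
ee_rot: [[0.998, 0.063, 0.0], [0.063, -0.998, 0.0], [0.0, -0.0, -1.0]]
force: [-1.8, -0.0, -0.6]
width: 0.0196
finger_force: 30.0
```

Call:
send_rows([
  [[-1,0,0,0,0,0,0],[-1,0,0,0,0,0,0]],
])

```text
time_s: 11.8
tcp_pos: [0.5698, 0.235, 0.1614]
ee_rot: [[0.998, 0.063, 0.0], [0.063, -0.998, 0.0], [0.0, -0.0, -1.0]]
force: [-2.1, -0.4, -0.3]
width: 0.0196
finger_force: 30.0
```

```bash
sed -i 's/range(6)/range(14)/' chk.py; python3 chk.py s5
```

```text
[-2.37 -0.23 -0.57] [0.32 0.43 0.31] [0.56974871 0.23502303 0.16121799] 12.5
rod 28 [0.1448 0.1483 0.1505]
```

Call:
send_rows([
  [[-1,-0.001,0,0,0,0,0],[-1,-0.001,0,0,0,0,0],[-1,0,0,0,0,0,0]],
])

```text
time_s: 12.92
tcp_pos: [0.5686, 0.235, 0.1617]
ee_rot: [[0.998, 0.063, 0.002], [0.063, -0.998, 0.0], [0.002, -0.0, -1.0]]
force: [1.2, 0.0, -1.0]
width: 0.0197
finger_force: 30.0
```

```bash
python3 chk.py s6
```

```text
[ 2.46 -0.2  -0.64] [0.64 0.48 0.6 ] [0.56797423 0.23501222 0.1613309 ] 13.625
rod 27 [0.1465 0.1489 0.1507]
```

Call:
send_rows([
  [[-1,0.001,0,-0.001,0,0,0],[-1,0,0,-0.0015,0,0,0],[-1,0,0,-0.0015,0,0,0],[-1,0,0,-0.0005,0,0,0],[-1,0,0,0,0,0,0]],
])

```text
time_s: 14.3
tcp_pos: [0.5685, 0.235, 0.1566]
ee_rot: [[0.998, 0.063, -0.001], [0.063, -0.998, -0.0], [-0.001, -0.0, -1.0]]
force: [-0.0, 0.3, -0.3]
width: 0.0195
finger_force: 30.0
```

```bash
sed -i 's/range(14)/range(24)/' chk.py; python3 chk.py s7
```

```text
[-0.25  0.01 -0.14] [0.5  0.42 0.55] [0.56870363 0.23501429 0.15670261] 15.5
rod 27 [0.1408 0.1437 0.1461]
```

Call:
send_rows([
  [[-1,0,0,-0.001,0,0,0],[-1,0,0,0,0,0,0],[-1,0,0,0,0,0,0]],
], squeeze=3)

```text
time_s: 15.92
tcp_pos: [0.5687, 0.235, 0.1557]
ee_rot: [[0.998, 0.063, -0.0], [0.063, -0.998, 0.0], [-0.0, -0.0, -1.0]]
force: [-0.6, -0.7, -0.2]
width: 0.0194
finger_force: 3.0
```

Call:
send_rows([
  [[-0.5,0,0,0,0,0,0],[-0.45,0,0,0,0,0,0],[-0.4,0,0,0,0,0,0],[-0.3,0,0,0,0,0,0],[-0.2,0,0,0,0,0,0]],
])

```text
time_s: 16.55
tcp_pos: [0.5688, 0.235, 0.1558]
ee_rot: [[0.998, 0.063, 0.0], [0.063, -0.998, 0.0], [0.0, -0.0, -1.0]]
force: [-0.7, 0.4, -0.1]
width: 0.0367
finger_force: 0.0
```

```bash
sed -i 's/range(24)/range(3)/' chk.py; python3 chk.py s8;  python3 chk.py s9
```

```text
[-0.25 -0.22  0.17] [0.32 0.58 0.39] [0.56874911 0.23502627 0.15572314] 16.7
rod 24 [0.1412 0.1434 0.1453]
[ 0.26 -0.09 -0.42] [0.83 0.39 0.28] [0.56874607 0.23502059 0.15571611] 16.9
rod 25 [0.1401 0.1431 0.1453]
```

Call:
send_rows([
  [[0,0,0,0.005,0,0,0],[0,0,0,0.025,0,0,0],[0,0,0,0.04,0,0,0],[0,0,0,0.05,0,0,0],[0,-0.02,0.02,0.04,0,0,0]],
])

```text
time_s: 17.58
tcp_pos: [0.5496, 0.2542, 0.3182]
ee_rot: [[0.998, 0.06, 0.002], [0.06, -0.998, 0.0], [0.002, -0.0, -1.0]]
force: [0.3, -0.0, 0.5]
width: 0.0459
finger_force: 0.0
```

Call:
send_rows([
  [[-0.2,-0.03,0.02,0,0,0,0],[-0.2,0,0,0,0,0,0],[-0.2,0,0,0,0,0,0]],
])

```text
time_s: 17.95
tcp_pos: [0.519, 0.2746, 0.3154]
ee_rot: [[0.998, 0.063, -0.0], [0.063, -0.998, -0.001], [-0.0, 0.0, -1.0]]
force: [0.3, 0.6, -0.2]
width: 0.037
finger_force: 0.0
```

```bash
python3 chk.py s10; python3 - <<'E'
from h import *
im,d,p=shot('wrist','w2'); print(p['xyz'],sensors.get_state()['tcp_pos'])
a=cv2.imread('pics/s10.png')[130:260,260:360]; w=im
cv2.imwrite('pics/c3.png',np.hstack([cv2.resize(a,(308,400),interpolation=2),cv2.resize(w[:,150:640],(490,400))]))
E
```

```text
[ 0.75  0.05 -0.3 ] [0.33 0.39 0.47] [0.51919681 0.27433288 0.31502291] 18.1
rod 26 [0.1409 0.1426 0.1448]
[0.60005072 0.28012461 0.50630783] [0.51914278 0.27442398 0.31515717]
```

View pics/c3.png

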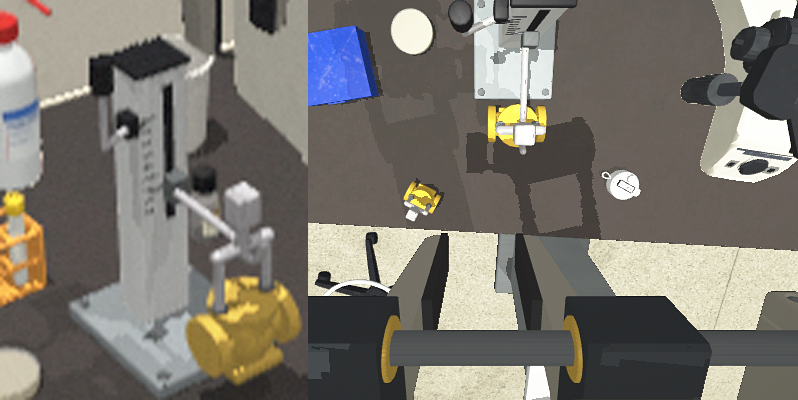

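The left crop shows the valve hanging free on the hook, with the pointer far down. In the wrist view the knob is at raw pixel (302,15), the carriage block at (372,38), and the rod runs down to the bar.

```bash
python3 - <<'E'
from h import *
W=cloud('w2'); im=cv2.imread('pics/w2.png')
P=W.reshape(-1,3); P=P[np.isfinite(P[:,0])]
k=P[(P[:,2]>.24)&(P[:,2]<.3)&(P[:,1]>.278)&(P[:,1]<.33)&(P[:,0]>.6)&(P[:,0]<.7)]
print('knob',len(k),k.min(0).round(4),k.max(0).round(4)); t=k[k[:,2]>np.percentile(k[:,2],95)-.003]; print(' top',len(t),t.min(0).round(4),t.max(0).round(4),np.median(t,0).round(4))
for x in(.60,.61,.62,.63,.64):
    r=P[(abs(P[:,0]-x)<.004)&(abs(P[:,1]-(.2352+(x-.569)*.054))<.0015)&(P[:,2]>.1)&(P[:,2]<.2)]; print('rod',x,len(r),np.median(r,0).round(4))
# column front detail
cv2.imwrite('pics/c4.png',cv2.resize(im[0:70,270:410],(800,400),interpolation=cv2.INTER_CUBIC))
for v in range(0,50,4):
    print(v,' '.join('%3d/%3d/%3d'%tuple(np.nan_to_num(W[v,u]*1000,nan=0).astype(int)) for u in range(300,384,7)))
E
```

```text
knob 650 [0.6425 0.2893 0.2432] [0.6578 0.3048 0.2699]
 top 501 [0.6426 0.2893 0.266 ] [0.6578 0.3048 0.2699] [0.6503 0.2971 0.2678]
rod 0.6 22 [0.5999 0.2368 0.1418]
rod 0.61 23 [0.6094 0.2378 0.1415]
rod 0.62 26 [0.62   0.238  0.1421]
rod 0.63 23 [0.6297 0.2386 0.1421]
rod 0.64 28 [0.6401 0.2391 0.1415]
0 657/298/268 722/309/  0 723/300/  0 719/290/ 16 720/281/ 14 721/272/ 13 674/270/206 674/264/206 666/261/239 667/256/238 667/251/238 667/246/238
4 655/298/267 655/294/267 718/300/ -1 715/290/ 14 716/281/ 11 716/272/ 14 671/269/205 671/264/206 664/261/239 664/256/238 664/251/240 665/246/239
8 653/298/267 653/293/267 713/300/ -1 710/290/ 14 711/281/ 14 670/274/194 668/269/206 669/263/204 665/259/224 665/254/225 665/249/225 665/244/226
12 650/298/268 650/293/268 651/289/265 706/290/ 13 707/280/ 12 667/274/195 665/269/206 666/263/204 665/258/212 665/253/212 666/247/211 666/242/212
16 648/298/267 648/293/267 650/289/261 701/289/ 14 702/280/ 12 663/274/201 662/269/207 663/263/207 665/257/199 665/251/199 665/245/198 666/240/199
20 645/298/268 646/293/268 649/289/255 697/289/ 11 660/280/20
[... 414 characters left out ...]
/198 682/288/ 10 683/279/ 12 683/269/ 13 674/262/ 68 664/258/129 663/251/138 663/244/140 662/238/148 663/231/148
36 678/317/  0 647/296/197 679/298/  0 677/288/ 12 678/278/ 13 678/269/ 14 670/262/ 68 665/256/103 665/248/103 661/243/133 658/238/150 659/231/150
40 672/317/  0 673/307/  0 674/297/ -1 672/287/ 13 673/278/ 14 673/269/ 13 666/261/ 64 665/254/ 76 666/245/ 76 657/243/135 655/237/147 656/231/148
44 667/317/ -1 668/307/  1 669/297/  0 668/287/ 11 668/278/ 11 669/268/ 13 665/260/ 40 665/251/ 46 666/242/ 44 653/243/136 651/237/151 652/230/148
48 662/316/  0 663/306/  0 664/297/ -2 662/287/ 13 663/277/ 12 663/268/ 14 664/258/ 12 665/249/ 13 665/240/ 14 650/242/131 649/236/139 651/227/129
```

View pics/c4.png

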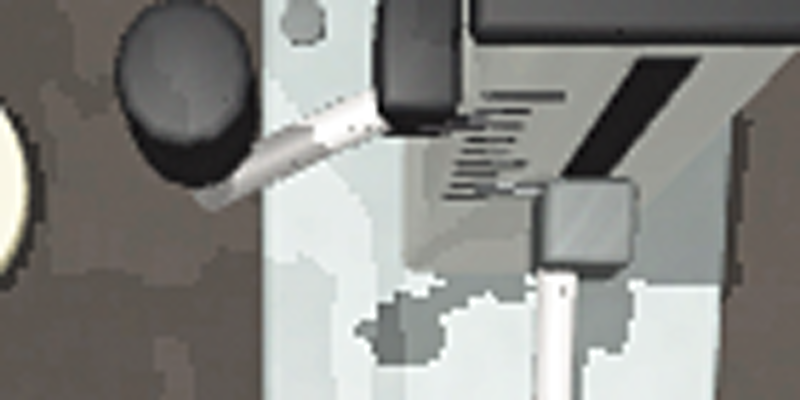

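Next I turn the tool 90° so the fingers close along x, which gives more room beside the column and puts the camera on the +y side. Then I go above the knob.

Call:
send_rows([
  [[-0.2,0.015,0.003,0,0,0,10],[-0.2,0.015,0.003,0,0,0,10],[-0.2,0.015,0.003,0,0,0,10],[-0.2,0.015,0.003,0,0,0,10],[-0.2,0.015,0.003,0,0,0,10]],
])

```text
time_s: 18.82
tcp_pos: [0.5945, 0.2897, 0.3153]
ee_rot: [[0.589, 0.808, -0.001], [0.808, -0.589, -0.0], [-0.0, -0.0, -1.0]]
force: [0.1, 0.1, -0.4]
width: 0.0364
finger_force: 0.0
```

Call:
send_rows([
  [[-0.2,0.015,0.002,0,0,0,10],[-0.2,0.015,0.002,0,0,0,10],[-0.2,0.015,0.002,0,0,0,10],[-0.2,0.011,0.002,0,0,0,10],[-0.2,0,0,0,0,0,0]],
])

```text
time_s: 19.45
tcp_pos: [0.6503, 0.2975, 0.3147]
ee_rot: [[-0.06, 0.998, -0.001], [0.998, 0.06, -0.0], [-0.0, -0.001, -1.0]]
force: [-0.6, -0.2, -0.3]
width: 0.0367
finger_force: 0.0
```

```bash
python3 - <<'E'
from h import *
s=sensors.get_state(); print(s['tcp_pos'],s['ee_rot'].round(3),s['joint_pos'].round(2))
im,d,p=shot('wrist','w3'); print(p['xyz'])
P=cloud('w3').reshape(-1,3); P=P[np.isfinite(P[:,0])]
k=P[(P[:,2]>.262)&(P[:,2]<.275)&(P[:,1]>.28)&(P[:,1]<.315)&(P[:,0]>.63)&(P[:,0]<.67)]
if len(k): print('knob',len(k),k.min(0).round(4),k.max(0).round(4),np.median(k,0).round(4))
E
```

```text
[0.65032991 0.29749738 0.31470138] [[-0.06   0.998 -0.001]
 [ 0.998  0.06  -0.   ]
 [-0.    -0.001 -1.   ]] [ 0.26  0.5   0.94 -0.    1.71  0.2 ]
[0.64503529 0.37956704 0.50595019]
knob 345 [0.6433 0.2899 0.2623] [0.6586 0.3053 0.2697] [0.6507 0.2984 0.2677]
```

View pics/w3.png

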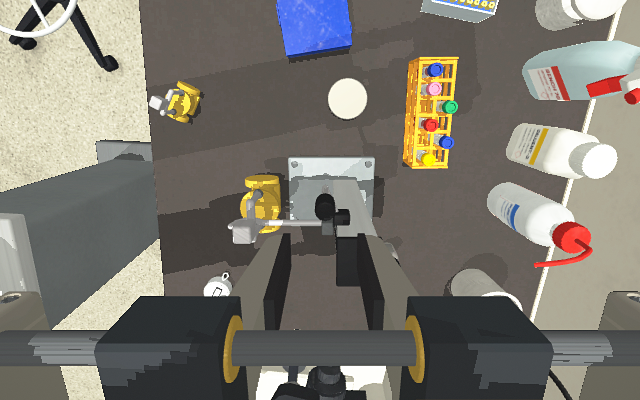

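The knob is at (325,207), between and beyond the open fingertips, and centred under the tool within 1 mm. I go down and grip it.

Call:
send_rows([
  [[-0.2,0,0,-0.025,0,0,0],[-0.2,0,0,-0.025,0,0,0],[-0.2,0,0,-0.018,0,0,0],[-0.2,0,0,-0.009,0,0,0],[-0.2,0,0,0,0,0,0]],
])

```text
time_s: 20.12
tcp_pos: [0.6495, 0.2979, 0.2385]
ee_rot: [[-0.062, 0.998, -0.001], [0.998, 0.062, -0.0], [-0.0, -0.001, -1.0]]
force: [-0.1, -0.4, -0.1]
width: 0.0368
finger_force: 0.0
```

Call:
send_rows([
  [[-1,0,0,0,0,0,0],[-1,0,0,0,0,0,0],[-1,0,0,0,0,0,0],[-1,0,0,0,0,0,0],[-1,0,0,0,0,0,0]],
], squeeze=20)

```text
time_s: 20.75
tcp_pos: [0.6509, 0.2982, 0.2397]
ee_rot: [[-0.063, 0.998, 0.003], [0.998, 0.063, 0.001], [0.001, 0.003, -1.0]]
force: [5.6, 1.6, 1.8]
width: 0.0148
finger_force: 20.0
```

Call:
send_rows([
  [[-1,0.001,0,-0.006,0,0,0],[-1,0,0,-0.008,0,0,0],[-1,0,0,-0.008,0,0,0],[-1,0,0,-0.008,0,0,0],[-1,0,0,-0.006,0,0,0]],
])

```text
time_s: 21.38
tcp_pos: [0.6509, 0.2982, 0.202]
ee_rot: [[-0.063, 0.998, 0.0], [0.998, 0.063, 0.0], [0.0, 0.0, -1.0]]
force: [4.0, 2.2, 1.6]
width: 0.0144
finger_force: 20.0
```

Call:
send_rows([
  [[-1,0,0,-0.006,0,0,0],[-1,0,0,-0.006,0,0,0],[-1,0,0,-0.004,0,0,0],[-1,0,0,-0.003,0,0,0],[-1,0,0,0,0,0,0]],
])

```text
time_s: 22.0
tcp_pos: [0.6509, 0.2981, 0.183]
ee_rot: [[-0.063, 0.998, 0.0], [0.998, 0.063, 0.0], [0.0, 0.0, -1.0]]
force: [6.2, 2.1, -0.7]
width: 0.0147
finger_force: 20.0
```

```bash
python3 chk.py s11; python3 - <<'E'
from h import *
shot('wrist','w4')
P=cloud('w4').reshape(-1,3); P=P[np.isfinite(P[:,0])]
for n,b in(('rod',(.6,.64,.234,.242,.12,.16)),('block',(.655,.68,.262,.272,.12,.2)),('coltop',(.675,.69,.25,.255,.225,.255)),('plinth',(.60,.62,.27,.29,0,.03)),('knob',(.647,.655,.294,.301,.19,.23))):
    k=P[(P[:,0]>b[0])&(P[:,0]<b[1])&(P[:,1]>b[2])&(P[:,1]<b[3])&(P[:,2]>b[4])&(P[:,2]<b[5])]
    print(n,len(k),np.percentile(k[:,2],[10,50,90]).round(4) if len(k) else '')
a=cv2.imread('pics/w4.png'); b=cv2.imread('pics/s11.png')[130:260,260:360]
cv2.imwrite('pics/c5.png',np.hstack([cv2.resize(b,(308,400),interpolation=2),cv2.resize(a[120:320,200:440],(480,400),interpolation=2)]))
E
```

```text
[ 5.82  2.28 -0.74] [0.33 0.23 0.22] [0.65086503 0.29809612 0.18295403] 22.15
rod 25 [0.1401 0.1429 0.1443]
rod 84 [0.1384 0.1407 0.1422]
block 0 
coltop 0 
plinth 311 [0.0123 0.0133 0.0152]
knob 176 [0.2102 0.2109 0.2117]
```

View pics/c5.png

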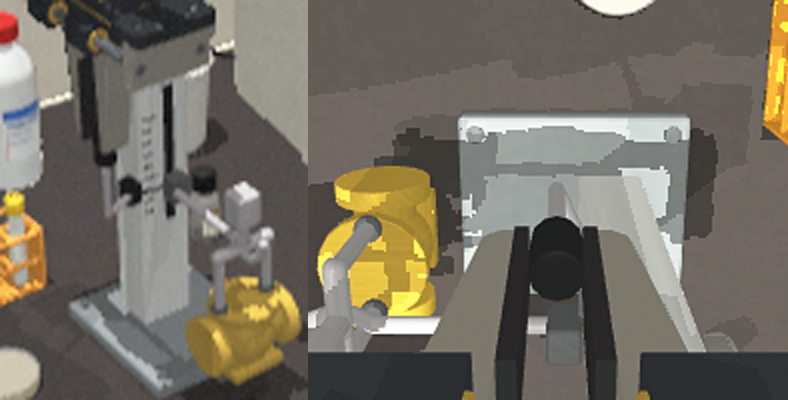

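The index block (130,188) is already near the pointer level in the scene crop, and both the depth and travel figures leave about 2.7 mm.

Call:
send_rows([
  [[-1,0,0,-0.002,0,0,0],[-1,0,0,-0.0007,0,0,0],[-1,0,0,0,0,0,0],[-1,0,0,0,0,0,0]],
])

```text
time_s: 22.75
tcp_pos: [0.6509, 0.2981, 0.1807]
ee_rot: [[-0.063, 0.998, 0.0], [0.998, 0.063, 0.0], [0.0, 0.0, -1.0]]
force: [5.6, 2.8, 1.1]
width: 0.015
finger_force: 20.0
```

```bash
python3 chk.py s12; python3 - <<'E'
from h import *
K=[];R=[]
for i in range(5):
    shot('wrist','w5'); P=cloud('w5').reshape(-1,3); P=P[np.isfinite(P[:,0])]
    k=P[(abs(P[:,0]-.651)<.004)&(abs(P[:,1]-.2975)<.003)&(P[:,2]>.19)&(P[:,2]<.23)]; K.append(np.median(k[:,2]))
    r=P[(P[:,0]>.6)&(P[:,0]<.64)&(abs(P[:,1]-(.2352+(P[:,0]-.569)*.054))<.0015)&(P[:,2]>.12)&(P[:,2]<.16)]; R.append((np.median(r[:,2]),np.percentile(r[:,2],85)))
print(np.round(K,4),np.round(R,4))
E
```

```text
[5.11 2.72 1.15] [0.49 0.19 0.06] [0.65089347 0.29814116 0.18070159] 22.9
rod 27 [0.1404 0.1438 0.1454]
[0.2087 0.2087 0.2088 0.2087 0.2087] [[0.1415 0.1423]
 [0.1416 0.1424]
 [0.1414 0.1423]
 [0.1416 0.142 ]
 [0.1417 0.1424]]
```

Call:
send_rows([
  [[-1,-0.001,0,0,0,0,0],[-1,0,0,0,0,0,0],[-0.6,0,0,0,0,0,0],[-0.4,0,0,0,0,0,0],[-0.2,0,0,0,0,0,0]],
], squeeze=3)

```text
time_s: 23.82
tcp_pos: [0.6485, 0.2976, 0.1798]
ee_rot: [[-0.063, 0.998, -0.004], [0.998, 0.063, -0.001], [-0.001, -0.004, -1.0]]
force: [-0.6, -0.0, -0.1]
width: 0.0355
finger_force: 0.0
```

Call:
send_rows([
  [[-0.2,0,0,0,0,0,0],[-0.2,0,0,0.02,0,0,0],[-0.2,0,0,0.04,0,0,0],[-0.2,0,0,0.05,0,0,0],[-0.2,0,0.01,0.03,0,0,0]],
])

```text
time_s: 24.45
tcp_pos: [0.6506, 0.3078, 0.3267]
ee_rot: [[-0.062, 0.998, 0.006], [0.998, 0.062, 0.001], [0.001, 0.006, -1.0]]
force: [-0.0, 0.1, 0.4]
width: 0.0368
finger_force: 0.0
```

Call:
send_rows([
  [[-0.2,-0.04,0,0,0,0,-10],[-0.2,-0.05,-0.01,0,0,0,-10],[-0.2,-0.05,-0.01,0,0,0,-10],[-0.2,0,0,0,0,0,0],[-0.2,0,0,0,0,0,0]],
])

```text
time_s: 25.08
tcp_pos: [0.5106, 0.2882, 0.3228]
ee_rot: [[0.444, 0.896, 0.003], [0.896, -0.444, 0.001], [0.002, 0.002, -1.0]]
force: [1.5, -0.3, 0.0]
width: 0.0367
finger_force: 0.0
```

```bash
python3 chk.py s13; python3 - <<'E'
from h import *
shot('wrist','w6'); z=np.load('pics/w6.npz'); W=cloud('w6'); P=W.reshape(-1,3); P=P[np.isfinite(P[:,0])]
k=P[(P[:,2]>.195)&(P[:,2]<.23)&(P[:,1]>.28)&(P[:,1]<.315)&(P[:,0]>.63)&(P[:,0]<.67)]; t=k[k[:,2]>np.percentile(k[:,2],95)-.003]
print('knob',len(k),t.mean(0).round(4),np.median(t[:,2]).round(4))
r=P[(P[:,0]>.6)&(P[:,0]<.64)&(abs(P[:,1]-(.2352+(P[:,0]-.569)*.054))<.0015)&(P[:,2]>.12)&(P[:,2]<.16)]; print('rod',len(r),np.median(r[:,2]))
f=200/np.tan(np.radians(z['f']/2)); q=(np.array([.665,.255,.14])-z['x'])@z['a']; u,v=int(q[0]/q[2]*f+z['c'][0]),int(q[1]/q[2]*f+z['c'][1]); print(u,v)
im=cv2.imread('pics/w6.png'); u0=max(u-35,0);v0=max(v-30,0)
b=cv2.imread('pics/s13.png')[170:215,285:335]
cv2.imwrite('pics/c6.png',np.hstack([cv2.resize(b,(400,500),interpolation=2),cv2.resize(im[v0:v0+60,u0:u0+48],(400,500),interpolation=2)]))
E
```

```text
[ 0.84 -0.22 -0.44] [0.72 0.32 0.37] [0.51112743 0.28811282 0.32162733] 25.225
rod 26 [0.1402 0.143  0.1453]
knob 334 [0.6503 0.2978 0.2085] 0.2084
rod 101 0.14158124005952288
462 137
```

View pics/c6.png

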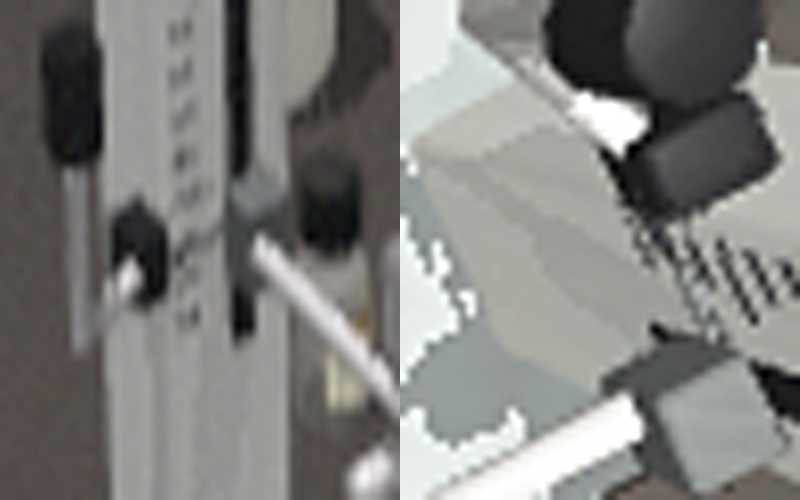

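The knob top is 66.8 mm above the hook rod, against 66.5 mm expected when level. In the close crop the two blades lie in one line between the index block (700,160) and the pointer block (700,400). The valve hangs still and the hand is clear, so I hand it in.

```bash
python3 -c "
from rig import manip; print(manip.sign_off())"
```

```text
the job is handed in; nothing more can be done
None
```

The valve hangs free on the scale's hook, at about 60 mm of travel. The index blade is level with the pointer to within about 1 mm by my camera measurements. I didn't touch the dish or counter, and the job was handed in at about 25 s.

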